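Unstack the labware in the fume hood and set up the bench

ROBOT

A 7-joint arm with a two-finger parallel gripper is mounted at the origin on the work surface. World frame = base frame: x ahead of the robot, y to its left, z up, the work surface at z = 0. Lengths are in m, angles in rad, forces in N, time in s.
With the tool pointing down it reaches from about 0.4 to 0.85 m from the base axis. Payload 10.4 kg.
Tool frame: the origin (TCP) lies at the very end of the fingers, on their centre line; the grasp point (between the pads) lies r.tcp_to_grasp behind it (r.tcp_to_grasp is the distance from the TCP to the grasp point, in m); z points along the fingers, y is the line along which they close (so a half turn about z gives the same grasp; the last joint's range is limited). The gripper opens to 87 mm and grips with 3 to 60 N. Pads are 19 mm wide; open, the fingers measure 117 mm over their backs; the gripper's body (75 mm by 190 mm) begins 51 mm behind the grasp point.
Start: joints at [1.17, 0.332, -0.065, 1.46, 0.022, 1.35, -0.088], TCP at [0.231, -0.581, 0.223] pointing down, gripper open.
Joint ranges: [-2.6, 2.6], [-0.5, 2.12], [-1.47, 1.34], [0.16, 2.42], [-1.27, 4.41], [0.06, 2.06], [-2.6, 2.6]. Speed limits (rad/s): [2.22, 2.22, 2.79, 2.79, 3.14, 3.14, 3.14].

INTERFACE

Orientations are given as a unit quaternion [x, y, z, w].
In Python, from bench import monitor, cams, ticket, r gives the robot as it stands.
- The arm moves only by the shell command python3 -m crank 'ROWS' [OPENING] [FORCE]. ROWS is a JSON object whose one key "steps" holds a list of rows, each a list of 2 entries, a list of its own where there are three numbers: the shift along the world's x, y, z in units of 25 mm (1.0 is 25 mm), then the turn, a rotation vector about the world's x, y, z in units of 5 degrees (1.0 is 5 degrees). In form: {"steps": [[[x, y, z], [ax, ay, az]], ...]}. A call has 1 to 10 rows; each row shifts and turns the commanded pose from where the row before left it; what a row does not reach is not made up. A row lasts 1/12 s, in which the tool goes at most 41.7 mm and 7.16 degrees, less where a joint would pass 70% of its speed; a pose out of reach is approached as far as the arm can. A call is refused whole if a number of a shift passes 1 or a number of a turn 1, either way. A call with a gripper value outside its range is refused whole. OPENING is the finger opening in mm, from 0 to 87, set as the call begins (- or left out, the last holds). The fingers move at their own pace and stop on an object; FORCE is the grip in N (left out, the last holds). Time passes only in rows, so rows that do not move let the fingers close. It gives the time, the measured TCP pose, the force, the opening and the grip force at its end, in the units of the state.
- monitor.read_state(): the state, without advancing time (a new reading comes with each control period).
- cams.camera(name): name is "scene" or "top" or "wrist"; returns a dict with "pixels" (384x512x3 uint8, blue, green, red), "z_map" (384x512 float32, m along the optical axis (not along the pixel's ray), 0 where there is no reading), "vfov" (degrees; the focal length in pixels is half the picture's height over the tangent of half this angle, whatever the lens; pixels are square), "cx", "cy" (the principal point, pixels), "T" (4x4, takes a point from camera to world coordinates). Camera axes: x right, y up, looking along -z (the intrinsics and any distortion apply to the point x, -y, -z); pixel columns grow to the right and rows downward; lengths in m; the calibration is good to about 2 mm. The wrist camera is an equidistant fisheye: a pixel r from the principal point sees the ray r / f radians off the axis. A picture is of the moment at which its call begins.
- ticket.close_job(): hands the job in; it is judged then, once.
The state is a dict: "time": time; "joint_positions": joint angles; "joint_vel": joint speeds; "joint_torque": joint torques, N m; "ee_pos": TCP position; "eef_rot": TCP orientation; "ft_force": force on the tool from outside, world axes, zero at the start; "torque": the same for the moment, N m; "width": finger opening in m; "grip_force": force on a finger pad.
Only numpy, scipy, OpenCV 4.12 (cv2) and the standard library are available. Lean on these libraries where they do the work, as an engineer would, in place of code of your own. Each camera call takes 0.05 s, during which the arm holds its last target. There are 200 camera calls.

TASK

Take the stack of labware apart and set each piece flat in its own place: the small metal tin in the middle of the balance pan, the lidded dish in the middle of the stirrer plate, the tip box lengthways in the middle of the black dock between its lips, and the tube rack likewise in the steel tray. Keep every piece upright, and leave the amber jar and the vial standing where they are.

Things in the scene. Friction and masses are not known exactly. Their poses are not given: they have to be found in the camera images.
- tin: small round closed metal sample tin, diameter 40 mm, height 16 mm, 40 g; the topmost piece of the stack, within 6 mm of the middle of the dish it stands on. Origin: centre of its underside, z up.
- dish: round lidded dish, glass with a flat white lid, rigid as one piece, diameter 60 mm, height 20 mm, 80 g; second from the top, standing on the tip box. Origin: centre of its underside, z up.
- tip_box: closed pipette tip box, blue plastic with a flat grey lid that stays shut, one rigid piece 62 mm (its x) by 98 mm (its y) by 42 mm high, 110 g; stands lengthways on the tube rack. Origin: centre of its underside, z up.
- tube_rack: empty blue plastic tube rack with 4 by 8 holes in its top, 60 mm (its x) by 130 mm (its y) by 32 mm high, 120 g; the bottom of the stack, standing loose on the table. Origin: centre of its underside, z up. The whole stack is 110 mm high and nothing in it is fastened.
- balance: small white laboratory balance fixed to the table, housing 145 by 112 mm by 32 mm high, with a round steel pan of diameter 84 mm whose flat rigid top is 40 mm above the table; display at its -x end. Origin: on the table, directly under the centre of the pan, z up.
- stirrer: low round grey magnetic stirrer fixed to the table, diameter 112 mm, with a flat black top plate of diameter 100 mm, 30 mm above the table; a small knob on its -x side (13 to 23 mm high). Origin: on the table, under the centre of the plate, z up.
- box_dock: black plastic dock fixed to the table for the tip box, 78 mm (its x) by 130 mm (its y), floor 6 mm above the table, with a lip 12 mm above the table across each end; 118 mm clear between the lips along y, the two long sides open. Origin: on the table under its centre, z up.
- rack_tray: stainless steel tray fixed to the table for the tube rack, 78 mm (its x) by 164 mm (its y), floor 6 mm above the table, with a lip 12 mm above the table across each end; 150 mm clear between the lips along y, the two long sides open. Origin: on the table under its centre, z up.
- amber_jar: small amber glass jar with black cap, diameter 44 mm, height 58 mm, standing loose on the table among the work; to be left alone. Origin: centre of its underside.
- vial: small amber glass vial with white cap, diameter 22 mm, height 45 mm, standing loose on the table among the work; to be left alone. Origin: centre of its underside.

How it is judged:
At the end, for the whole second after the job is handed in: Tin on balance pan, dish on stirrer plate, tip box on the dock's floor, rack on the tray's floor: each within 12 mm of the place's centre, height within 4 mm, tilt under 0.08 rad, at rest, upright; box and rack along their places within 0.2 rad, either way round (horizontal distance between tin and balance below 0.012 m and z of tin in the frame of balance between 0.036 and 0.044 m and angle between each of tin, dish, tip_box, tube_rack's own z axis and vertical below 0.08 rad and linear speed of each of tin, dish, tip_box, tube_rack below 0.02 m/s and horizontal distance between dish and stirrer below 0.012 m and z of dish in the frame of stirrer between 0.026 and 0.034 m and horizontal distance between tip_box and box_dock below 0.012 m and z of tip_box in the frame of box_dock between 0.002 and 0.01 m and angle between the y axis of tip_box and the y axis of box_dock, either way round below 0.2 rad and horizontal distance between tube_rack and rack_tray below 0.012 m and z of tube_rack in the frame of rack_tray between 0.002 and 0.01 m and angle between the y axis of tube_rack and the y axis of rack_tray, either way round below 0.2 rad); the robot touches nothing.
It fails at once if the amber jar is moved by more than 20 mm or tipped (distance of amber_jar from where it was at the start of the episode above 0.02 m or angle between amber_jar's own z axis and vertical above 0.5 rad).
It fails at once if the vial is moved by more than 20 mm or tipped (distance of vial from where it was at the start of the episode above 0.02 m or angle between vial's own z axis and vertical above 0.5 rad).
It fails at once if a piece of the stack is tipped over (angle between any of tin, dish, tip_box, tube_rack's own z axis and vertical above 0.7 rad).
It also fails if it takes over 104 s, if anything falls off the work surface, if the arm or the gripper's body presses on something with over 40 N, if the wrist force passes 120 N, or if a joint passes its speed limit or range.

## Working session

There is one attempt and no reset: what is moved stays moved. The work goes in short steps, Python scripts to look and compute and a shell command to move; the robot and the scene stay as the last step left them, time stands still between calls to the robot, and variables do not carry over. Pictures are saved under pics/ and viewed, at most 14 in all, crops included, and the job is handed in when it is done.

```bash
ls; mkdir -p pics; python3 - <<'E'
from bench import monitor,cams,ticket,r
import cv2,numpy as np
print(r.tcp_to_grasp); s=monitor.read_state(); print({k:np.round(v,3) for k,v in s.items()})
for n in('top','scene'):
    c=cams.camera(n); cv2.imwrite(f'pics/{n}0.png',c['pixels']); np.savez(f'{n}0.npz',**c); print(n,c['vfov'],c['cx'],c['cy'],np.round(c['T'],3).tolist())
E
```

```text
pics
0.0187
{'time': np.float64(0.0), 'joint_positions': array([ 1.17 ,  0.333, -0.065,  1.461,  0.022,  1.35 , -0.089]), 'joint_vel': array([-0.   , -0.001,  0.001, -0.001,  0.   ,  0.   , -0.001]), 'joint_torque': array([ 1.0000e-03, -6.2325e+01,  2.5000e-02, -3.8990e+01, -6.1000e-02,
        4.0000e-02,  0.0000e+00]), 'ee_pos': array([ 0.23 , -0.581,  0.222]), 'eef_rot': array([ 0.982,  0.188, -0.   , -0.001]), 'ft_force': array([-0.043, -0.188,  0.45 ]), 'torque': array([ 0.01 ,  0.072, -0.015]), 'grip_force': np.float64(0.0), 'width': np.float64(0.087)}
top 45.83936557792939 254.55893980283975 199.53677913262894 [[0.01, 0.996, -0.092, 0.468], [-1.0, 0.011, 0.011, 0.016], [0.012, 0.092, 0.996, 1.092], [0.0, 0.0, 0.0, 1.0]]
scene 47.46954320316849 257.3388834047748 193.52773138271155 [[-0.862, -0.294, 0.413, 0.949], [0.507, -0.487, 0.711, 0.696], [-0.008, 0.822, 0.569, 0.625], [0.0, 0.0, 0.0, 1.0]]
```

View pics/top0.png

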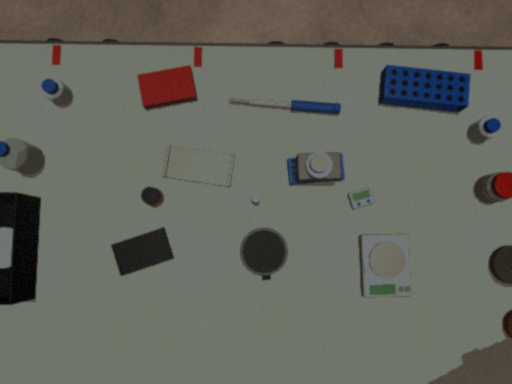

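View pics/scene0.png

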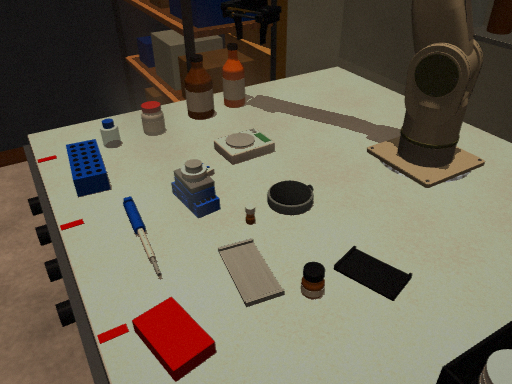

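```bash
cat > h.py <<'E'
import numpy as np,cv2
from bench import monitor,cams,ticket,r
def cloud(c):
    H,W=c['z_map'].shape; f=H/2/np.tan(np.radians(c['vfov'])/2); z=c['z_map']
    v,u=np.mgrid[:H,:W]; p=np.stack([(u-c['cx'])/f*z,-(v-c['cy'])/f*z,-z,np.ones_like(z)],-1)@np.asarray(c['T']).T
    p=p[...,:3]; p[z<=0]=np.nan; return p
def rect(P,x,y,rad,z0,z1):
    m=(np.hypot(P[...,0]-x,P[...,1]-y)<rad)&(P[...,2]>z0)&(P[...,2]<z1); q=P[m]
    if len(q)<5: return None
    (cx,cy),(w,h),a=cv2.minAreaRect((q[:,:2]*1000).astype(np.float32)); 
    return dict(n=len(q),c=(round(cx,1),round(cy,1)),wh=(round(w,1),round(h,1)),a=round(a,1),zmed=round(float(np.median(q[:,2]))*1000,1),mean=np.round(q.mean(0)*1000,1).tolist())
E
python3 - <<'E'
from h import *
for n in('top','scene'):
    c=dict(np.load(n+'0.npz')); P=cloud(c); np.save(n+'P.npy',P)
    if n=='top':
        loc={}
        for k,(u,v) in dict(stack=(318,163),stir=(264,251),bal=(387,260),dock=(143,251),tray=(200,166),jar=(152,196),vial=(256,200),pen=(361,199)).items():
            loc[k]=P[v,u]; print(k,np.round(P[v,u],4))
    g=lambda k,rad,a,b:print(n,k,rect(P,*loc[k][:2],rad,a,b))
    g('stack',.08,.104,.13);g('stack',.08,.085,.1);g('stack',.08,.067,.08);g('stack',.1,.025,.038)
    g('stir',.08,.025,.04);g('bal',.1,.036,.05);g('bal',.1,.026,.036);g('dock',.09,.003,.02);g('dock',.09,.009,.02);g('tray',.11,.003,.02);g('tray',.11,.009,.02);g('jar',.05,.05,.07);g('vial',.04,.035,.06)
E
python3 - <<'E'
import cv2
a=cv2.imread('pics/top0.png')
cv2.imwrite('pics/crop1.png',cv2.resize(cv2.convertScaleAbs(a[130:305,100:420],alpha=1.4),None,fx=2.5,fy=2.5,interpolation=cv2.INTER_CUBIC))
E
```

```text
stack [ 0.6409 -0.1334  0.1082]
stir [ 0.4461 -0.0189  0.0297]
bal [ 0.4283 -0.3029  0.0386]
dock [0.4428 0.2683 0.0007]
tray [0.6482 0.1365 0.0055]
jar [0.569  0.2386 0.0581]
vial [0.5638 0.001  0.0425]
pen [ 0.5712 -0.2495  0.0176]
top stack {'n': 254, 'c': (640.7, -134.8), 'wh': (38.4, 38.9), 'a': 62.6, 'zmed': 109.9, 'mean': [640.7, -134.5, 109.8]}
top stack {'n': 297, 'c': (639.8, -137.9), 'wh': (58.2, 58.9), 'a': 2.1, 'zmed': 94.1, 'mean': [637.2, -137.5, 94.0]}
top stack {'n': 597, 'c': (641.1, -140.7), 'wh': (61.7, 97.9), 'a': 2.8, 'zmed': 73.5, 'mean': [638.9, -140.3, 73.5]}
top stack {'n': 279, 'c': (641.5, -140.2), 'wh': (61.4, 130.3), 'a': 6.5, 'zmed': 32.2, 'mean': [638.8, -118.3, 32.1]}
top stir {'n': 1631, 'c': (445.4, -18.6), 'wh': (108.4, 108.1), 'a': 64.0, 'zmed': 29.5, 'mean': [445.1, -17.8, 29.5]}
top bal {'n': 1090, 'c': (416.4, -304.0), 'wh': (139.6, 96.1), 'a': 1.1, 'zmed': 40.2, 'mean': [427.5, -301.8, 40.2]}
top bal {'n': 1895, 'c': (416.7, -301.6), 'wh': (144.4, 113.0), 'a': 1.2, 'zmed': 32.2, 'mean': [410.6, -299.3, 32.1]}
top dock {'n': 1791, 'c': (439.1, 
[... 1506 characters left out ...]
ne dock {'n': 1861, 'c': (442.9, 271.2), 'wh': (80.6, 130.6), 'a': 19.0, 'zmed': 5.0, 'mean': [444.2, 273.7, 5.5]}
scene dock {'n': 172, 'c': (443.1, 271.7), 'wh': (78.2, 129.9), 'a': 19.6, 'zmed': 10.8, 'mean': [442.4, 276.8, 10.8]}
scene tray {'n': 2327, 'c': (648.6, 142.3), 'wh': (166.5, 79.6), 'a': 82.0, 'zmed': 5.2, 'mean': [650.5, 146.8, 5.6]}
scene tray {'n': 222, 'c': (649.2, 141.9), 'wh': (166.0, 76.7), 'a': 82.2, 'zmed': 10.7, 'mean': [651.5, 155.3, 10.8]}
scene jar {'n': 313, 'c': (572.2, 247.6), 'wh': (39.0, 38.6), 'a': 60.2, 'zmed': 56.6, 'mean': [573.4, 249.9, 56.1]}
scene vial {'n': 73, 'c': (569.5, 5.5), 'wh': (21.7, 19.7), 'a': 77.5, 'zmed': 42.9, 'mean': [570.0, 7.1, 41.7]}
```

View pics/crop1.png

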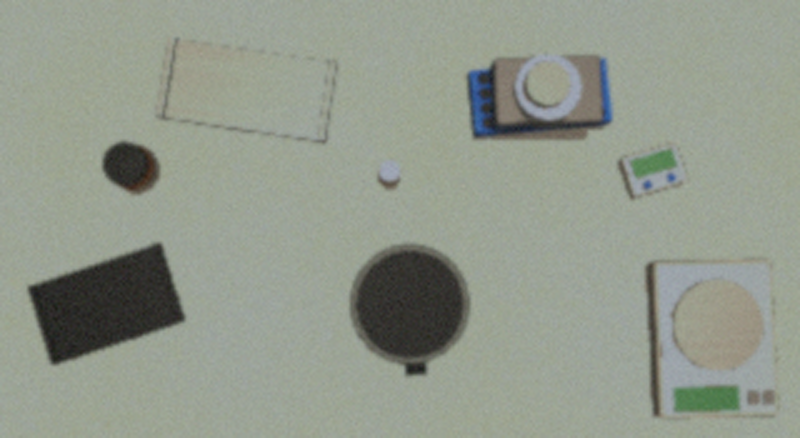

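```bash
python3 -m crank '{"steps":[[[0.9,0.95,0],[0,0,0.8]],[[0.9,0.95,0],[0,0,0.8]],[[0.9,0.95,0],[0,0,0.8]],[[0.9,0.95,0],[0,0,0.8]],[[0.9,0.95,0],[0,0,0.8]],[[0.9,0.95,0],[0,0,0.8]],[[0.9,0.95,0],[0,0,0.8]],[[0.9,0.95,0],[0,0,0.8]],[[0.9,0.95,0],[0,0,0.8]],[[0.9,0.95,0],[0,0,0.8]]]}' 87 20
```

```text
time: 0.93
ee_pos: [0.4563, -0.342, 0.2223]
eef_rot: [0.858, 0.514, -0.0, -0.0]
ft_force: [-0.1, -1.0, 0.4]
width: 0.087
grip_force: 0.0
```

```bash
python3 -m crank '{"steps":[[[0.82,0.93,0],[0,0,0.69]],[[0.82,0.93,0],[0,0,0.69]],[[0.82,0.93,0],[0,0,0.69]],[[0.82,0.93,-0.3],[0,0,0.69]],[[0.82,0.93,-0.3],[0,0,0.69]],[[0.82,0.93,-0.4],[0,0,0.69]],[[0.82,0.93,-0.4],[0,0,0.69]],[[0.82,0.93,-0.4],[0,0,0.69]],[[0.82,0.93,-0.4],[0,0,0.69]],[[0,0,0],[0,0,0]]]}'
cat >> h.py <<'E'
def st():
    s=monitor.read_state(); q=s['eef_rot']
    from scipy.spatial.transform import Rotation as R
    m=R.from_quat(q).as_matrix(); print('t',round(float(s['time']),2),'pos',np.round(np.array(s['ee_pos'])*1000,1),'closing yaw',round((np.degrees(np.arctan2(m[1,1],m[0,1]))+90)%180-90,2),'tilt',round(np.degrees(np.arccos(-m[2,2])),2),'w',s['width'],'F',np.round(s['ft_force'],1),'grip',s['grip_force'])
E
python3 - <<'E'
from h import *
st(); c=cams.camera('wrist'); cv2.imwrite('pics/w1.png',c['pixels']); np.savez('w1.npz',**c)
E
```

```text
time: 1.77
ee_pos: [0.6416, -0.1267, 0.1646]
eef_rot: [0.686, 0.727, 0.001, -0.003]
ft_force: [0.1, 0.7, -0.4]
width: 0.0872
grip_force: 0.0
t 1.77 pos [ 641.6 -126.7  164.6] closing yaw 3.35 tilt 0.31 w 0.08724558872985835 F [ 0.1  0.7 -0.4] grip 0.0
```

View pics/w1.png

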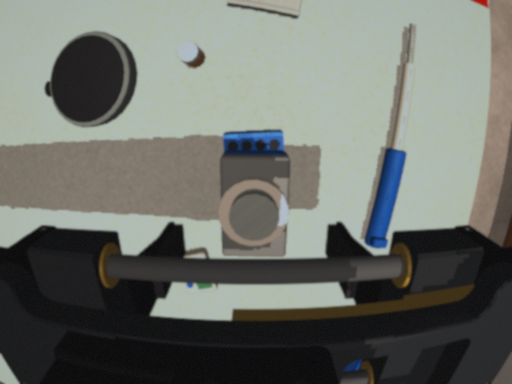

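```bash
cat >> h.py <<'E'
def fcloud(c):
    H,W=c['z_map'].shape; f=H/2/np.tan(np.radians(c['vfov'])/2); z=c['z_map']
    v,u=np.mgrid[:H,:W]; a=u-c['cx'];b=v-c['cy']; rr=np.hypot(a,b)+1e-9; t=rr/f; k=np.tan(np.minimum(t,1.5))/rr
    p=np.stack([a*k*z,-b*k*z,-z,np.ones_like(z)],-1)@np.asarray(c['T']).T
    p=p[...,:3]; p[(z<=0)|(t>1.4)]=np.nan; return p
E
python3 - <<'E'
from h import *
P=fcloud(np.load('w1.npz'))
for a,b,rad in((.104,.13,.05),(.087,.1,.06),(.067,.08,.08),(.025,.037,.1)): print(rect(P,.641,-.135,rad,a,b))
for n in 'left','right': pass
print(P[80,92],P[55,192])
print(rect(P,.446,-.016,.08,.025,.04),rect(P,.569,.003,.03,.035,.06))
E
```

```text
{'n': 1907, 'c': (642.0, -132.8), 'wh': (38.5, 39.4), 'a': 4.8, 'zmed': 110.2, 'mean': [642.0, -131.7, 110.1]}
{'n': 1821, 'c': (641.7, -135.6), 'wh': (59.2, 58.7), 'a': 61.7, 'zmed': 94.2, 'mean': [640.9, -130.7, 94.1]}
{'n': 2988, 'c': (642.7, -138.5), 'wh': (61.1, 97.7), 'a': 2.6, 'zmed': 74.1, 'mean': [643.1, -127.3, 74.0]}
{'n': 1065, 'c': (638.2, -82.6), 'wh': (59.9, 19.1), 'a': 5.7, 'zmed': 32.5, 'mean': [638.9, -81.7, 32.4]}
[ 0.45794587 -0.0188606   0.02892034] [5.75553803e-01 3.00336355e-04 4.47212502e-02]
{'n': 5728, 'c': (447.6, -15.8), 'wh': (108.7, 109.3), 'a': 6.1, 'zmed': 30.0, 'mean': [452.6, -16.5, 29.6]} {'n': 412, 'c': (570.4, 4.2), 'wh': (21.2, 21.4), 'a': 12.9, 'zmed': 45.2, 'mean': [571.2, 3.7, 44.7]}
```

```bash
python3 -m crank '{"steps":[[[0,-0.25,-0.7],[0,0,0]],[[0,0,-0.8],[0,0,0]],[[0,0,-0.8],[0,0,0]],[[0,0,-0.35],[0,0,0]],[[0,0,0],[0,0,0]],[[0,0,0],[0,0,0]]]}'; python3 -c "
from h import *
st()"
```

```text
time: 2.32
ee_pos: [0.6399, -0.141, 0.1017]
eef_rot: [0.691, 0.723, -0.0, -0.0]
ft_force: [0.1, -0.4, 0.3]
width: 0.0867
grip_force: 0.0
t 2.32 pos [ 639.9 -141.   101.7] closing yaw 2.65 tilt 0.01 w 0.0867047688725915 F [ 0.1 -0.4  0.3] grip 0.0
```

```bash
python3 -m crank '{"steps":[[[0.05,0.3,-0.15],[0,0,0]],[[0,0,0],[0,0,0]],[[0,0,0],[0,0,0]],[[0,0,0],[0,0,0]]]}'; python3 -c "
from h import *
st()"
```

```text
time: 2.65
ee_pos: [0.6417, -0.1327, 0.0983]
eef_rot: [0.69, 0.724, 0.0, 0.0]
ft_force: [-0.6, 0.3, 0.5]
width: 0.0867
grip_force: 0.0
t 2.65 pos [ 641.7 -132.7   98.3] closing yaw 2.72 tilt 0.06 w 0.0867461855466091 F [-0.6  0.3  0.5] grip 0.0
```

Well placed; close with moderate force.

```bash
python3 -m crank '{"steps":[[[0,0,0],[0,0,0]],[[0,0,0],[0,0,0]],[[0,0,0],[0,0,0]],[[0,0,0],[0,0,0]],[[0,0,0],[0,0,0]],[[0,0,0],[0,0,0]],[[0,0,0],[0,0,0]],[[0,0,0],[0,0,0]]]}' 30 15; python3 -c "
from h import *
st()"
```

```text
time: 3.32
ee_pos: [0.6413, -0.1329, 0.0976]
eef_rot: [0.69, 0.724, 0.0, -0.0]
ft_force: [0.8, 0.9, -0.3]
width: 0.0417
grip_force: 0.0
t 3.32 pos [ 641.3 -132.9   97.6] closing yaw 2.7 tilt 0.01 w 0.04170251013800121 F [ 0.8  0.9 -0.3] grip 0.0
```

```bash
python3 -m crank '{"steps":[[[0,0,0],[0,0,0]],[[0,0,0],[0,0,0]],[[0,0,0],[0,0,0]],[[0,0,0.3],[0,0,0]],[[0,0,0.7],[0,0,0]],[[0,0,0],[0,0,0]]]}' 30 15; python3 - <<'E'
from h import *
st(); c=cams.camera('wrist'); cv2.imwrite('pics/w2.png',cv2.resize(c['pixels'][100:300,120:400],None,fx=2,fy=2)); P=fcloud(c)
for a,b,rad in((.12,.145,.05),(.087,.1,.06),(.067,.08,.08)): print(rect(P,.641,-.135,rad,a,b))
E
```

```text
time: 3.82
ee_pos: [0.6429, -0.133, 0.1261]
eef_rot: [0.69, 0.724, 0.001, 0.002]
ft_force: [0.3, 0.3, 0.8]
width: 0.0395
grip_force: 15.0
t 3.82 pos [ 642.9 -133.   126.1] closing yaw 2.7 tilt 0.25 w 0.03949273934953195 F [0.3 0.3 0.8] grip 14.999877512454987
{'n': 3467, 'c': (643.5, -126.7), 'wh': (57.5, 27.8), 'a': 0.5, 'zmed': 138.6, 'mean': [643.6, -125.0, 137.2]}
{'n': 2283, 'c': (641.1, -124.7), 'wh': (58.4, 38.5), 'a': 2.9, 'zmed': 94.1, 'mean': [640.4, -120.1, 94.0]}
{'n': 2773, 'c': (642.2, -132.0), 'wh': (61.3, 84.7), 'a': 2.4, 'zmed': 74.1, 'mean': [641.7, -102.6, 73.9]}
```

View pics/w2.png

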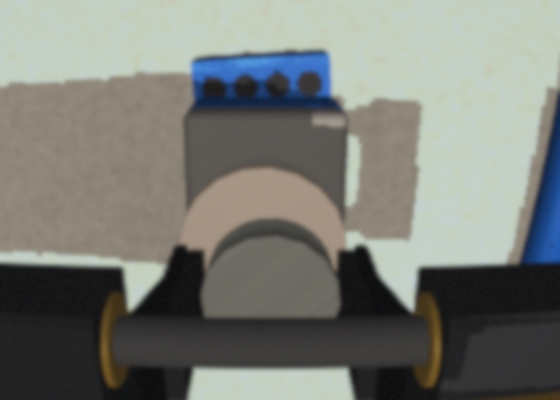

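```bash
python3 -m crank '{"steps":[[[0,0,0.6],[0,0,0]],[[-0.95,-0.75,0],[0,0,0]],[[-0.95,-0.75,0],[0,0,0]],[[-0.95,-0.75,0],[0,0,0]],[[-0.95,-0.75,0],[0,0,0]],[[-0.95,-0.75,0],[0,0,0]],[[-0.95,-0.75,0],[0,0,0]],[[-0.95,-0.75,0],[0,0,0]],[[-0.95,-0.75,-0.5],[0,0,0]],[[-0.93,-0.69,-0.8],[0,0,0]]]}'; python3 -m crank '{"steps":[[[0,0,-0.7],[0,0,0]],[[0,0,-0.7],[0,0,0]],[[0,0,-0.3],[0,0,0]],[[0,0,0],[0,0,0]],[[0,0,0],[0,0,0]]]}';python3 -c "
from h import *
st()"
```

```text
time: 4.7
ee_pos: [0.4277, -0.3019, 0.1062]
eef_rot: [0.69, 0.723, 0.0, 0.002]
ft_force: [0.6, -1.8, -0.6]
width: 0.0393
grip_force: 15.0
time: 5.12
ee_pos: [0.4283, -0.2998, 0.0627]
eef_rot: [0.69, 0.724, 0.0, -0.0]
ft_force: [0.4, -0.2, -0.3]
width: 0.0394
grip_force: 15.0
t 5.12 pos [ 428.3 -299.8   62.7] closing yaw 2.74 tilt 0.03 w 0.039353661754816645 F [ 0.4 -0.2 -0.3] grip 14.999967813491821
```

```bash
python3 -m crank '{"steps":[[[0,0,-0.4],[0,0,0]],[[0,0,-0.2],[0,0,0]],[[0,0,-0.12],[0,0,0]],[[0,0,0],[0,0,0]],[[0,0,0],[0,0,0]],[[0,0,0],[0,0,0]]]}';python3 -c "
from h import *
st()"
```

```text
time: 5.62
ee_pos: [0.4283, -0.3003, 0.0448]
eef_rot: [0.69, 0.724, 0.0, 0.0]
ft_force: [0.2, 0.5, 0.1]
width: 0.039
grip_force: 15.0
t 5.62 pos [ 428.3 -300.3   44.8] closing yaw 2.7 tilt 0.03 w 0.03901550839799961 F [0.2 0.5 0.1] grip 14.999850243330002
```

```bash
python3 -m crank '{"steps":[[[0,0,-0.05],[0,0,0]],[[0,0,0],[0,0,0]],[[0,0,0],[0,0,0]]]}';python3 -m crank '{"steps":[[[0,0,0],[0,0,0]],[[0,0,0],[0,0,0]],[[0,0,0],[0,0,0]],[[0,0,0],[0,0,0]],[[0,0,0],[0,0,0]],[[0,0,0.3],[0,0,0]],[[0,0,0.9],[0,0,0]],[[0,0,1],[0,0,0]],[[0,0,1],[0,0,0]],[[0,0,0],[0,0,0]]]}' 87; python3 - <<'E'
from h import *
st(); P=fcloud(cams.camera('wrist'))
for a,b,rad in((.05,.065,.06),(.037,.045,.07),(.1,.13,.05)): print(rect(P,.428,-.3,rad,a,b))
P=cloud(cams.camera('scene'))
for a,b,rad in((.05,.065,.06),(.037,.045,.07)): print(rect(P,.428,-.3,rad,a,b))
E
```

```text
time: 5.87
ee_pos: [0.4282, -0.3003, 0.0435]
eef_rot: [0.69, 0.724, 0.0, 0.0]
ft_force: [-0.7, -0.7, -0.6]
width: 0.0395
grip_force: 15.0
time: 6.7
ee_pos: [0.4305, -0.3014, 0.1287]
eef_rot: [0.69, 0.724, 0.0, 0.004]
ft_force: [0.7, -1.1, -0.3]
width: 0.0862
grip_force: 0.0
t 6.7 pos [ 430.5 -301.4  128.7] closing yaw 2.71 tilt 0.42 w 0.08615875073896309 F [ 0.7 -1.1 -0.3] grip 0.0
{'n': 1689, 'c': (429.4, -299.8), 'wh': (38.4, 39.1), 'a': 31.3, 'zmed': 56.2, 'mean': [429.3, -299.0, 56.1]}
{'n': 4873, 'c': (430.6, -299.7), 'wh': (83.1, 82.8), 'a': 55.1, 'zmed': 40.2, 'mean': [430.9, -296.3, 40.2]}
{'n': 49, 'c': (427.8, -300.1), 'wh': (96.2, 20.2), 'a': 1.5, 'zmed': 129.3, 'mean': [413.0, -296.9, 129.2]}
{'n': 88, 'c': (427.9, -300.4), 'wh': (42.5, 37.3), 'a': 79.5, 'zmed': 54.7, 'mean': [429.0, -297.3, 54.5]}
{'n': 222, 'c': (430.2, -294.4), 'wh': (77.4, 81.0), 'a': 63.8, 'zmed': 39.2, 'mean': [434.2, -290.5, 39.3]}
```

```bash
python3 -m crank '{"steps":[[[0.95,0.73,0],[0,0,0]],[[0.95,0.73,0],[0,0,0]],[[0.95,0.73,0],[0,0,0]],[[0.95,0.73,0],[0,0,0]],[[0.95,0.73,0],[0,0,0]],[[0.95,0.73,0],[0,0,0]],[[0.95,0.73,0],[0,0,0]],[[0.95,0.73,0],[0,0,0]],[[0.92,0.72,0],[0,0,0]],[[0,0,0],[0,0,0]]]}'; python3 -m crank '{"steps":[[[0,0,0],[0,0,0]],[[0,0,0],[0,0,0]],[[0,0,0],[0,0,0]]]}'; python3 - <<'E'
from h import *
st(); P=fcloud(cams.camera('wrist'))
for a,b,rad in((.087,.1,.06),(.067,.08,.08)): print(rect(P,.641,-.136,rad,a,b))
E
```

```text
time: 7.63
ee_pos: [0.6437, -0.1298, 0.1218]
eef_rot: [0.688, 0.726, 0.001, -0.001]
ft_force: [-0.6, 1.9, -0.2]
width: 0.0868
grip_force: 0.0
time: 7.88
ee_pos: [0.6401, -0.1374, 0.1227]
eef_rot: [0.691, 0.723, -0.001, -0.0]
ft_force: [-0.4, 0.1, 0.1]
width: 0.0871
grip_force: 0.0
t 7.88 pos [ 640.1 -137.4  122.7] closing yaw 2.62 tilt 0.08 w 0.08714459823883598 F [-0.4  0.1  0.1] grip 0.0
{'n': 5422, 'c': (641.6, -135.6), 'wh': (58.9, 58.9), 'a': 42.0, 'zmed': 94.2, 'mean': [641.5, -133.7, 94.1]}
{'n': 3384, 'c': (642.6, -134.1), 'wh': (62.0, 88.7), 'a': 2.2, 'zmed': 74.1, 'mean': [642.3, -113.9, 74.0]}
```

```bash
python3 -m crank '{"steps":[[[0.04,0.06,-0.6],[0,0,0]],[[0,0,-0.7],[0,0,0]],[[0,0,-0.47],[0,0,0]],[[0,0,0],[0,0,0]],[[0,0,0],[0,0,0]],[[0,0,0],[0,0,0]]]}';python3 -c "
from h import *
st()"; python3 -m crank '{"steps":[[[0,0,0],[0,0,0]],[[0,0,0],[0,0,0]],[[0,0,0],[0,0,0]],[[0,0,0],[0,0,0]],[[0,0,0],[0,0,0]],[[0,0,0],[0,0,0]],[[0,0,0],[0,0,0]],[[0,0,0],[0,0,0]]]}' 50 20; python3 -c "
from h import *
st()"
```

```text
time: 8.43
ee_pos: [0.6424, -0.1351, 0.08]
eef_rot: [0.69, 0.723, 0.0, 0.0]
ft_force: [-0.3, -0.6, -0.1]
width: 0.0872
grip_force: 0.0
t 8.43 pos [ 642.4 -135.1   80. ] closing yaw 2.67 tilt 0.06 w 0.08722049963250533 F [-0.3 -0.6 -0.1] grip 0.0
time: 9.1
ee_pos: [0.6421, -0.1347, 0.0792]
eef_rot: [0.69, 0.724, 0.0, 0.0]
ft_force: [0.2, -0.2, 2.2]
width: 0.0595
grip_force: 20.0
t 9.1 pos [ 642.1 -134.7   79.2] closing yaw 2.7 tilt 0.01 w 0.05949211262807945 F [ 0.2 -0.2  2.2] grip 20.000324249267578
```

```bash
python3 -m crank '{"steps":[[[0,0,0.4],[0,0,0]],[[0,0,0.8],[0,0,0]],[[-0.4,0.25,0.5],[0,0,0]],[[-0.95,0.6,0],[0,0,0]],[[-1,0.6,0],[0,0,0]],[[-1,0.6,0],[0,0,0]],[[-1,0.6,0],[0,0,0]],[[-1,0.6,0],[0,0,0]],[[-0.96,0.6,0],[0,0,0]],[[-0.9,0.55,0],[0,0,0]]]}'; python3 -m crank '{"steps":[[[-0.6,0.35,-0.3],[0,0,0]],[[0,0.6,-0.8],[0,0,0]],[[0,0,-0.8],[0,0,0]],[[0,0,-0.7],[0,0,0]],[[0,0,0],[0,0,0]],[[0,0,0],[0,0,0]],[[0,0,0],[0,0,0]]]}';python3 -c "
from h import *
st()"
```

```text
time: 9.93
ee_pos: [0.4606, -0.0238, 0.122]
eef_rot: [0.69, 0.724, -0.0, 0.0]
ft_force: [0.4, 1.5, -0.6]
width: 0.0595
grip_force: 20.0
time: 10.52
ee_pos: [0.4476, -0.0009, 0.0578]
eef_rot: [0.69, 0.724, 0.0, 0.0]
ft_force: [-0.4, 0.4, 0.0]
width: 0.0594
grip_force: 20.0
t 10.52 pos [447.6  -0.9  57.8] closing yaw 2.69 tilt 0.07 w 0.05939890079674754 F [-0.4  0.4  0. ] grip 19.999719858169556
```

```bash
python3 -m crank '{"steps":[[[0,-0.3,0],[0,0,0]],[[0,-0.28,0],[0,0,0]],[[0,0,-0.4],[0,0,0]],[[0,0,-0.3],[0,0,0]],[[0,0,-0.17],[0,0,0]],[[0,0,0],[0,0,0]],[[0,0,0],[0,0,0]],[[0,0,0],[0,0,0]]]}';python3 -c "
from h import *
st()"
```

```text
time: 11.18
ee_pos: [0.4466, -0.0152, 0.0344]
eef_rot: [0.69, 0.724, -0.0, -0.0]
ft_force: [0.1, -0.7, -0.9]
width: 0.0594
grip_force: 20.0
t 11.18 pos [446.6 -15.2  34.4] closing yaw 2.71 tilt 0.04 w 0.05943823601648375 F [ 0.1 -0.7 -0.9] grip 19.999967515468597
```

```bash
python3 -m crank '{"steps":[[[0,0,0],[0,0,0]],[[0,0,0],[0,0,0]],[[0,0,0],[0,0,0]],[[0,0,0],[0,0,0]],[[0,0,0.3],[0,0,0]],[[0,0,0.9],[0,0,0]],[[0,0,1],[0,0,0]],[[0,0,1],[0,0,0]],[[0,0,0],[0,0,0]],[[0,0,0],[0,0,0]]]}' 87; python3 - <<'E'
from h import *
st(); P=fcloud(cams.camera('wrist'))
print(rect(P,.447,-.016,.04,.046,.06),rect(P,.447,-.016,.065,.026,.035))
E
```

```text
time: 12.02
ee_pos: [0.4479, -0.0156, 0.1165]
eef_rot: [0.69, 0.723, 0.001, 0.002]
ft_force: [0.4, -0.2, -1.0]
width: 0.0866
grip_force: 0.0
t 12.02 pos [447.9 -15.6 116.5] closing yaw 2.68 tilt 0.2 w 0.08657480332259411 F [ 0.4 -0.2 -1. ] grip 0.0
{'n': 3929, 'c': (447.8, -16.1), 'wh': (58.8, 58.9), 'a': 42.7, 'zmed': 50.2, 'mean': [447.8, -15.0, 50.2]} {'n': 6142, 'c': (446.7, -14.7), 'wh': (107.9, 107.5), 'a': 16.7, 'zmed': 30.1, 'mean': [446.1, -6.7, 29.8]}
```

```bash
python3 -m crank '{"steps":[[[0.9,-0.6,0],[0,0,0]],[[1,-0.6,0],[0,0,0]],[[1,-0.6,0],[0,0,0]],[[1,-0.6,0],[0,0,0]],[[1,-0.6,0],[0,0,0]],[[1,-0.6,0],[0,0,0]],[[1,-0.6,0],[0,0,0]],[[0.9,-0.7,0],[0,0,0]],[[0,0,0],[0,0,0]],[[0,0,0],[0,0,0]]]}'; python3 -m crank '{"steps":[[[0,0,0],[0,0,0]],[[0,0,0],[0,0,0]]]}'; python3 - <<'E'
from h import *
st(); c=cams.camera('wrist'); P=fcloud(c)
for a,b,rad in((.067,.08,.07),(.025,.04,.09)): print(rect(P,.642,-.138,rad,a,b))
P=cloud(cams.camera('top'))
for a,b,rad in((.067,.08,.07),): print(rect(P,.642,-.138,rad,a,b))
E
```

```text
time: 12.9
ee_pos: [0.6415, -0.1386, 0.1126]
eef_rot: [0.691, 0.723, -0.0, -0.001]
ft_force: [-0.7, 0.6, 0.3]
width: 0.0869
grip_force: 0.0
time: 13.07
ee_pos: [0.641, -0.1368, 0.1143]
eef_rot: [0.69, 0.724, -0.0, -0.001]
ft_force: [0.1, -0.5, -0.4]
width: 0.0871
grip_force: 0.0
t 13.07 pos [ 641.  -136.8  114.3] closing yaw 2.77 tilt 0.07 w 0.08711503768533717 F [ 0.1 -0.5 -0.4] grip 0.0
{'n': 8841, 'c': (642.3, -131.4), 'wh': (61.7, 83.2), 'a': 2.7, 'zmed': 74.2, 'mean': [642.1, -128.2, 74.2]}
{'n': 1615, 'c': (638.2, -82.2), 'wh': (61.0, 19.3), 'a': 4.3, 'zmed': 32.4, 'mean': [638.7, -82.1, 32.5]}
{'n': 373, 'c': (640.5, -112.4), 'wh': (61.0, 41.3), 'a': 3.7, 'zmed': 73.7, 'mean': [639.4, -107.4, 73.7]}
```

```bash
python3 -m crank '{"steps":[[[0.04,-0.06,-0.5],[0,0,0]],[[0,0,-0.8],[0,0,0]],[[0,0,-0.8],[0,0,0]],[[0,0,-0.6],[0,0,0]],[[0,0,-0.23],[0,0,0]],[[0,0,0],[0,0,0]],[[0,0,0],[0,0,0]],[[0,0,0],[0,0,0]]]}';python3 -c "
from h import *
st()"; python3 -m crank '{"steps":[[[0,0,0],[0,0,0]],[[0,0,0],[0,0,0]],[[0,0,0],[0,0,0]],[[0,0,0],[0,0,0]],[[0,0,0],[0,0,0]],[[0,0,0],[0,0,0]],[[0,0,0],[0,0,0]],[[0,0,0],[0,0,0]]]}' 50 30; python3 -c "
from h import *
st()"
```

```text
time: 13.83
ee_pos: [0.6436, -0.1394, 0.0428]
eef_rot: [0.69, 0.724, 0.001, 0.001]
ft_force: [0.1, 0.4, 0.3]
width: 0.0873
grip_force: 0.0
t 13.83 pos [ 643.6 -139.4   42.8] closing yaw 2.7 tilt 0.1 w 0.08733820353968885 F [0.1 0.4 0.3] grip 0.0
time: 14.5
ee_pos: [0.6428, -0.1395, 0.0418]
eef_rot: [0.69, 0.724, -0.0, 0.0]
ft_force: [-1.3, -0.2, 3.5]
width: 0.0615
grip_force: 30.0
t 14.5 pos [ 642.8 -139.5   41.8] closing yaw 2.69 tilt 0.01 w 0.06152956658748047 F [-1.3 -0.2  3.5] grip 29.99950516037643
```

```bash
python3 -m crank '{"steps":[[[0,0,0.4],[0,0,0]],[[0,0,0.8],[0,0,0]],[[0,0,1],[0,0,0]],[[0,0.4,0.9],[0,0,0]],[[-0.5,0.9,0],[0,0,0.2]],[[-0.5,1,0],[0,0,0.2]],[[-0.5,1,0],[0,0,0.2]],[[-0.5,1,0],[0,0,0.2]],[[-0.5,1,0],[0,0,0.2]],[[-0.5,1,0],[0,0,0.2]]]}'; python3 -m crank '{"steps":[[[-0.5,1,0],[0,0,0.2]],[[-0.5,1,0],[0,0,0.2]],[[-0.5,1,0],[0,0,0.2]],[[-0.5,1,0],[0,0,0.2]],[[-0.5,1,0],[0,0,0.2]],[[-0.5,1,0],[0,0,0.2]],[[-0.5,1,0],[0,0,0.2]],[[-0.5,1,0],[0,0,0.2]],[[-0.5,1,0],[0,0,0.2]],[[-0.49,1,0],[0,0,0.3]]]}';python3 -m crank '{"steps":[[[0,0.1,0],[0,0,0]],[[0,0,0],[0,0,0]],[[0,0,0],[0,0,0]],[[0,0,0],[0,0,0]]]}'
python3 - <<'E'
from h import *
st(); P=fcloud(cams.camera('wrist')); print(rect(P,.443,.270,.09,.0095,.016))
for n in('top','scene'):
  P=cloud(cams.camera(n)); print(rect(P,.443,.270,.09,.0095,.016),rect(P,.443,.270,.075,.143,.165))
E
```

```text
time: 15.33
ee_pos: [0.5671, 0.0192, 0.1196]
eef_rot: [0.651, 0.759, 0.0, 0.0]
ft_force: [-0.2, 0.3, -0.4]
width: 0.0619
grip_force: 30.0
time: 16.17
ee_pos: [0.4423, 0.2692, 0.1197]
eef_rot: [0.579, 0.815, 0.0, 0.0]
ft_force: [0.5, -0.3, -0.7]
width: 0.0624
grip_force: 30.0
time: 16.5
ee_pos: [0.4437, 0.2694, 0.1191]
eef_rot: [0.58, 0.815, -0.0, 0.0]
ft_force: [-0.8, 0.2, -1.5]
width: 0.0621
grip_force: 30.0
t 16.5 pos [443.7 269.4 119.1] closing yaw 19.09 tilt 0.03 w 0.062079917527153666 F [-0.8  0.2 -1.5] grip 29.99936551786959
{'n': 533, 'c': (424.0, 329.7), 'wh': (77.3, 5.7), 'a': 19.1, 'zmed': 12.2, 'mean': [423.7, 329.8, 12.2]}
{'n': 83, 'c': (454.3, 239.9), 'wh': (76.3, 68.2), 'a': 18.0, 'zmed': 11.5, 'mean': [462.1, 213.0, 11.8]} {'n': 519, 'c': (456.2, 242.3), 'wh': (72.5, 42.7), 'a': 19.0, 'zmed': 150.9, 'mean': [454.2, 238.1, 150.7]}
{'n': 164, 'c': (443.3, 271.5), 'wh': (77.1, 129.8), 'a': 19.5, 'zmed': 10.8, 'mean': [442.0, 278.3, 10.9]} {'n': 520, 'c': (443.2, 291.3), 'wh': (77.5, 58.3), 'a': 16.8, 'zmed': 149.8, 'mean': [440.7, 301.8, 149.3]}
```

```bash
python3 -m crank '{"steps":[[[0,0.05,-0.6],[0,0,0]],[[0,0,-0.8],[0,0,0]],[[0,0,-0.8],[0,0,0]],[[0,0,-0.8],[0,0,0]],[[0,0,-0.5],[0,0,0]],[[0,0,-0.3],[0,0,0]],[[0,0,-0.2],[0,0,0]],[[0,0,0],[0,0,0]],[[0,0,0],[0,0,0]],[[0,0,0],[0,0,0]]]}';python3 -c "
from h import *
st()"
```

```text
time: 17.48
ee_pos: [0.4437, 0.2722, 0.02]
eef_rot: [0.579, 0.815, 0.001, 0.0]
ft_force: [-0.9, 1.0, -1.7]
width: 0.0617
grip_force: 30.0
t 17.48 pos [443.7 272.2  20. ] closing yaw 19.19 tilt 0.09 w 0.06167386410873173 F [-0.9  1.  -1.7] grip 29.999565077014267
```

```bash
python3 -m crank '{"steps":[[[0,-0.03,-0.1],[0,0,0]],[[0,0,-0.06],[0,0,0]],[[0,0,0],[0,0,0]],[[0,0,0],[0,0,0]],[[0,0,0],[0,0,0]]]}';python3 -c "
from h import *
st()"
```

```text
time: 17.9
ee_pos: [0.4435, 0.2711, 0.0157]
eef_rot: [0.579, 0.815, 0.0, 0.0]
ft_force: [-0.6, -1.1, 5.5]
width: 0.062
grip_force: 30.0
t 17.9 pos [443.5 271.1  15.7] closing yaw 19.18 tilt 0.06 w 0.06199341980766968 F [-0.6 -1.1  5.5] grip 30.000642654486
```

```bash
python3 -m crank '{"steps":[[[0,0,0],[0,0,0]],[[0,0,0],[0,0,0]],[[0,0,0],[0,0,0]],[[0,0,0],[0,0,0]],[[0,0,0.5],[0,0,0]],[[0,0,0.9],[0,0,0]],[[0,0,0.9],[0,0,0]],[[0,0,0.9],[0,0,0]],[[0,0,0.8],[0,0,0]],[[0,0,0],[0,0,0]]]}' 87
python3 - <<'E'
from h import *
st(); P=fcloud(cams.camera('wrist')); print(rect(P,.443,.270,.08,.04,.06), rect(P,.443,.270,.09,.0095,.016), rect(P,.443,.270,.09,.004,.008))
for n in('top','scene'):
  P=cloud(cams.camera(n)); print(rect(P,.443,.270,.075,.04,.06)); print(rect(P,.642,-.139,.09,.025,.04), rect(P,.649,.141,.11,.0095,.02))
E
```

```text
time: 18.73
ee_pos: [0.4447, 0.2726, 0.1197]
eef_rot: [0.579, 0.815, 0.003, 0.002]
ft_force: [0.3, -0.1, 0.5]
width: 0.0873
grip_force: 0.0
t 18.73 pos [444.7 272.6 119.7] closing yaw 19.22 tilt 0.35 w 0.08733509696598088 F [ 0.3 -0.1  0.5] grip 0.0
{'n': 7905, 'c': (444.6, 272.2), 'wh': (61.7, 96.4), 'a': 19.2, 'zmed': 48.2, 'mean': [443.5, 275.4, 48.2]} {'n': 642, 'c': (443.9, 271.9), 'wh': (78.1, 129.3), 'a': 19.4, 'zmed': 12.2, 'mean': [426.9, 320.7, 12.2]} {'n': 1598, 'c': (444.1, 271.3), 'wh': (78.2, 117.5), 'a': 19.2, 'zmed': 6.3, 'mean': [431.5, 300.3, 6.3]}
{'n': 716, 'c': (448.3, 255.6), 'wh': (61.6, 69.3), 'a': 19.4, 'zmed': 47.4, 'mean': [449.7, 251.2, 47.3]}
{'n': 1395, 'c': (642.8, -140.1), 'wh': (60.7, 130.7), 'a': 6.0, 'zmed': 32.1, 'mean': [642.4, -139.7, 32.1]} {'n': 213, 'c': (628.1, 143.3), 'wh': (163.7, 119.6), 'a': 82.4, 'zmed': 11.3, 'mean': [648.1, 139.8, 11.7]}
{'n': 1210, 'c': (443.9, 272.4), 'wh': (64.2, 96.8), 'a': 18.5, 'zmed': 46.6, 'mean': [446.5, 276.2, 46.3]}
{'n': 829, 'c': (642.0, -138.5), 'wh': (64.0, 135.2), 'a': 4.5, 'zmed': 31.1, 'mean': [642.4, -132.2, 30.9]} {'n': 204, 'c': (649.5, 142.0), 'wh': (166.2, 78.5), 'a': 81.8, 'zmed': 10.9, 'mean': [652.3, 157.1, 11.0]}
```

```bash
python3 -m crank '{"steps":[[[0.4,-0.9,0],[0,0,-0.15]],[[0.5,-1,0],[0,0,-0.15]],[[0.5,-1,0],[0,0,-0.15]],[[0.5,-1,0],[0,0,-0.15]],[[0.5,-1,0],[0,0,-0.15]],[[0.5,-1,0],[0,0,-0.15]],[[0.5,-1,0],[0,0,-0.15]],[[0.5,-1,0],[0,0,-0.15]],[[0.5,-1,0],[0,0,-0.15]],[[0.5,-1,0],[0,0,-0.15]]]}'; python3 -m crank '{"steps":[[[0.5,-1,0],[0,0,-0.2]],[[0.5,-1,0],[0,0,-0.2]],[[0.5,-1,0],[0,0,-0.2]],[[0.5,-1,0],[0,0,-0.2]],[[0.5,-1,0],[0,0,-0.2]],[[0.5,-1,-0.4],[0,0,-0.1]],[[0.06,-0.52,-0.6],[0,0,0]],[[0,0,0],[0,0,0]],[[0,0,0],[0,0,0]],[[0,0,0],[0,0,0]]]}'
python3 - <<'E'
from h import *
st(); P=fcloud(cams.camera('wrist')); print(rect(P,.642,-.139,.09,.025,.038))
E
```

```text
time: 19.72
ee_pos: [0.5653, 0.0222, 0.114]
eef_rot: [0.632, 0.775, -0.001, -0.001]
ft_force: [0.3, 0.1, 0.8]
width: 0.087
grip_force: 0.0
time: 20.55
ee_pos: [0.6416, -0.1375, 0.0897]
eef_rot: [0.667, 0.745, 0.0, -0.001]
ft_force: [0.8, -0.3, 0.1]
width: 0.087
grip_force: 0.0
t 20.55 pos [ 641.6 -137.5   89.7] closing yaw 6.3 tilt 0.1 w 0.08701298442686071 F [ 0.8 -0.3  0.1] grip 0.0
{'n': 10179, 'c': (642.8, -127.8), 'wh': (60.6, 110.0), 'a': 6.0, 'zmed': 32.4, 'mean': [642.3, -123.8, 32.4]}
```

```bash
python3 -m crank '{"steps":[[[0.05,-0.04,-0.6],[0,0,0]],[[0,0,-0.8],[0,0,0]],[[0,0,-0.8],[0,0,0]],[[0,0,-0.5],[0,0,0]],[[0,0,-0.3],[0,0,0]],[[0,0,-0.15],[0,0,0]],[[0,0,0],[0,0,0]],[[0,0,0],[0,0,0]],[[0,0,0],[0,0,0]]]}'; python3 -m crank '{"steps":[[[0,0,0],[0,0,0]],[[0,0,0],[0,0,0]],[[0,0,0],[0,0,0]],[[0,0,0],[0,0,0]],[[0,0,0],[0,0,0]],[[0,0,0],[0,0,0]],[[0,0,0],[0,0,0]],[[0,0,0],[0,0,0]]]}' 50 30; python3 -c "
from h import *
st()"
```

```text
time: 21.35
ee_pos: [0.6441, -0.1405, 0.0125]
eef_rot: [0.668, 0.744, 0.0, 0.001]
ft_force: [0.6, 0.7, 0.4]
width: 0.0869
grip_force: 0.0
time: 22.02
ee_pos: [0.6433, -0.1405, 0.0114]
eef_rot: [0.668, 0.744, 0.0, 0.0]
ft_force: [-0.5, 0.0, 0.1]
width: 0.0596
grip_force: 30.0
t 22.02 pos [ 643.3 -140.5   11.4] closing yaw 6.19 tilt 0.0 w 0.059648075065941546 F [-0.5  0.   0.1] grip 29.997238218784332
```

```bash
python3 -m crank '{"steps":[[[0,0,0.4],[0,0,0]],[[0,0,0.8],[0,0,0]],[[0,0.4,0.8],[0,0,0]],[[0.02,0.9,0],[0,0,-0.3]],[[0.02,1,0],[0,0,-0.3]],[[0.02,1,0],[0,0,-0.3]],[[0.02,1,0],[0,0,-0.3]],[[0.02,1,0],[0,0,-0.3]],[[0.02,1,0],[0,0,-0.3]],[[0.02,1,0],[0,0,-0.3]]]}'; python3 -m crank '{"steps":[[[0.02,1,0],[0,0,-0.3]],[[0.02,1,0],[0,0,-0.3]],[[0.02,1,0],[0,0,-0.12]],[[0.04,1,0],[0,0,0]],[[0,0.94,0],[0,0,0]],[[0,0,0],[0,0,0]],[[0,0,0],[0,0,0]],[[0,0,0],[0,0,0]]]}'
python3 - <<'E'
from h import *
st(); P=fcloud(cams.camera('wrist')); print(rect(P,.649,.141,.11,.0095,.016)); P=cloud(cams.camera('scene'));print(rect(P,.649,.141,.11,.0095,.016))
E
```

```text
time: 22.85
ee_pos: [0.6467, 0.0433, 0.0619]
eef_rot: [0.734, 0.68, 0.0, 0.0]
ft_force: [0.4, 0.2, -0.8]
width: 0.0597
grip_force: 30.0
time: 23.52
ee_pos: [0.6494, 0.1649, 0.0615]
eef_rot: [0.754, 0.657, -0.0, 0.0]
ft_force: [-1.0, -1.7, -2.1]
width: 0.0599
grip_force: 30.0
t 23.52 pos [649.4 164.9  61.5] closing yaw -7.92 tilt 0.04 w 0.059860089993674155 F [-1.  -1.7 -2.1] grip 29.995940923690796
{'n': 26, 'c': (585.6, 229.5), 'wh': (13.8, 1.2), 'a': 36.0, 'zmed': 12.3, 'mean': [587.2, 230.8, 12.5]}
{'n': 145, 'c': (648.5, 143.2), 'wh': (166.8, 78.1), 'a': 81.5, 'zmed': 10.9, 'mean': [662.1, 193.1, 11.0]}
```

```bash
python3 -m crank '{"steps":[[[0,-0.5,0],[0,0,0]],[[0,-0.47,0],[0,0,0]],[[0,0,-0.4],[0,0,0]],[[0,0,0],[0,0,0]],[[0,0,0],[0,0,0]],[[0,0,0],[0,0,0]]]}'
python3 - <<'E'
from h import *
st(); P=fcloud(cams.camera('wrist')); print(rect(P,.66,.222,.035,.0095,.016)); print(rect(P,.649,.141,.085,.065,.085),rect(P,.649,.141,.085,.068,.075))
print(rect(P,.649,.141,.085,.067,.09),rect(P,.649,.141,.085,.035,.09))
E
```

```text
time: 24.12
ee_pos: [0.649, 0.1417, 0.0511]
eef_rot: [0.754, 0.657, -0.0, -0.0]
ft_force: [-0.2, 0.8, -1.3]
width: 0.0597
grip_force: 30.0
t 24.12 pos [649.  141.7  51.1] closing yaw -7.89 tilt 0.04 w 0.05966748048810146 F [-0.2  0.8 -1.3] grip 29.996201992034912
{'n': 1126, 'c': (659.9, 220.6), 'wh': (7.5, 69.7), 'a': 82.1, 'zmed': 12.2, 'mean': [659.9, 220.6, 12.2]}
{'n': 18569, 'c': (652.3, 157.3), 'wh': (103.7, 81.3), 'a': 82.2, 'zmed': 72.1, 'mean': [653.7, 167.8, 72.2]} {'n': 17918, 'c': (652.2, 157.3), 'wh': (103.7, 77.2), 'a': 82.1, 'zmed': 72.1, 'mean': [653.7, 168.1, 72.1]}
{'n': 18711, 'c': (652.3, 157.3), 'wh': (103.7, 85.3), 'a': 82.1, 'zmed': 72.1, 'mean': [653.6, 167.5, 72.5]} {'n': 19346, 'c': (652.3, 157.3), 'wh': (103.8, 85.3), 'a': 82.1, 'zmed': 72.1, 'mean': [653.7, 168.1, 72.0]}
```

```bash
python3 -m crank '{"steps":[[[-0.03,-0.05,-0.4],[0,0,0]],[[0,0,-0.4],[0,0,0]],[[0,0,-0.3],[0,0,0]],[[0,0,-0.15],[0,0,0]],[[0,0,-0.1],[0,0,0]],[[0,0,0],[0,0,0]],[[0,0,0],[0,0,0]],[[0,0,0],[0,0,0]]]}';python3 -c "
from h import *
st()"
```

```text
time: 24.83
ee_pos: [0.6485, 0.1402, 0.0174]
eef_rot: [0.754, 0.657, 0.0, -0.0]
ft_force: [-0.8, 0.2, -0.5]
width: 0.0599
grip_force: 30.0
t 24.83 pos [648.5 140.2  17.4] closing yaw -7.89 tilt 0.01 w 0.059900020245946206 F [-0.8  0.2 -0.5] grip 29.99479204416275
```

```bash
python3 -m crank '{"steps":[[[0,0,-0.03],[0,0,0]],[[0,0,0],[0,0,0]],[[0,0,0],[0,0,0]]]}'; python3 -m crank '{"steps":[[[0,0,0],[0,0,0]],[[0,0,0],[0,0,0]],[[0,0,0],[0,0,0]],[[0,0,0],[0,0,0]],[[0,0,0],[0,0,0]],[[0,0,0.4],[0,0,0]],[[0,0,0.9],[0,0,0]],[[0,0,0.9],[0,0,0]],[[0,0,0.9],[0,0,0]],[[0,0,0.9],[0,0,0]]]}' 87;python3 -m crank '{"steps":[[[0,0,0.9],[0,0,0]],[[0,0,0.9],[0,0,0]],[[0,0,0],[0,0,0]],[[0,0,0],[0,0,0]]]}'
python3 - <<'E'
from h import *
st(); P=fcloud(cams.camera('wrist')); print(rect(P,.649,.141,.085,.034,.05),rect(P,.649,.141,.11,.0095,.016)); c=cams.camera('scene');P=cloud(c)
for k,x,y,rad,a,b in(('rack',.649,.141,.085,.034,.05),('tray',.649,.141,.11,.0095,.016),('box',.443,.27,.07,.04,.06),('dish',.447,-.016,.04,.045,.06),('tin',.428,-.3,.03,.05,.065),('jar',.572,.247,.05,.05,.07),('vial',.569,.003,.04,.035,.06)): print(k,rect(P,x,y,rad,a,b))
cv2.imwrite('pics/end.png',c['pixels'])
E
```

```text
time: 25.08
ee_pos: [0.6485, 0.1402, 0.0174]
eef_rot: [0.754, 0.657, -0.0, 0.0]
ft_force: [-3.7, -1.0, 5.7]
width: 0.0601
grip_force: 30.0
time: 25.92
ee_pos: [0.6486, 0.1402, 0.1188]
eef_rot: [0.754, 0.657, 0.0, 0.0]
ft_force: [0.6, 0.5, 0.3]
width: 0.0867
grip_force: 0.0
time: 26.25
ee_pos: [0.6494, 0.1404, 0.1641]
eef_rot: [0.754, 0.657, 0.001, 0.001]
ft_force: [-0.7, 0.3, 0.6]
width: 0.0867
grip_force: 0.0
t 26.25 pos [649.4 140.4 164.1] closing yaw -7.9 tilt 0.19 w 0.08667821670832676 F [-0.7  0.3  0.6] grip 0.0
{'n': 7293, 'c': (649.9, 142.4), 'wh': (130.4, 60.2), 'a': 81.8, 'zmed': 38.4, 'mean': [650.5, 146.3, 38.4]} {'n': 753, 'c': (630.4, 145.8), 'wh': (165.4, 118.1), 'a': 82.1, 'zmed': 12.3, 'mean': [655.0, 177.5, 12.4]}
rack {'n': 1463, 'c': (647.9, 141.6), 'wh': (135.0, 60.7), 'a': 81.6, 'zmed': 37.1, 'mean': [649.3, 146.9, 37.0]}
tray {'n': 225, 'c': (649.3, 142.7), 'wh': (165.4, 77.5), 'a': 82.2, 'zmed': 11.2, 'mean': [662.3, 192.9, 11.7]}
box {'n': 1232, 'c': (444.3, 272.4), 'wh': (64.1, 97.3), 'a': 19.4, 'zmed': 46.6, 'mean': [446.4, 275.7, 46.3]}
dish {'n': 294, 'c': (445.7, -14.6), 'wh': (63.2, 54.9), 'a': 54.6, 'zmed': 48.8, 'mean': [446.8, -13.8, 48.6]}
tin None
jar {'n': 310, 'c': (572.6, 248.0), 'wh': (39.2, 38.1), 'a': 56.7, 'zmed': 56.6, 'mean': [573.3, 249.8, 56.1]}
vial {'n': 71, 'c': (568.9, 5.4), 'wh': (22.0, 19.3), 'a': 85.6, 'zmed': 42.8, 'mean': [569.9, 7.2, 41.8]}
```

View pics/end.png

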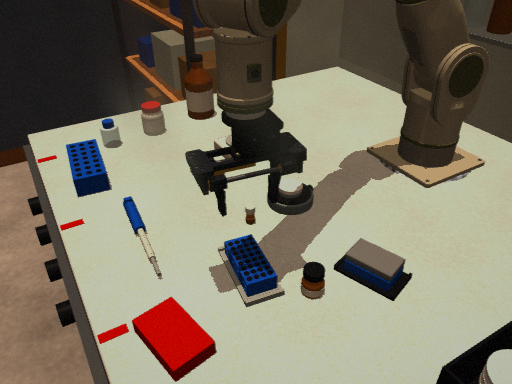

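The rack sits in its tray at about (250,268), the box in its dock at (372,268) and the dish on the stirrer at (290,190). The jar (313,280) and vial (250,213) still stand where they were. The gripper hides the tin, so I'll check it from the top camera and then hand in.

```bash
python3 - <<'E'
from h import *
P=cloud(cams.camera('top')); a=rect(P,.428,-.301,.035,.05,.065); print(a,rect(P,.428,-.301,.06,.037,.045)); st()
if a and np.hypot(a['c'][0]-427.8,a['c'][1]+301.8)<7 and abs(a['zmed']-56)<2: print(ticket.close_job())
E
```

```text
{'n': 245, 'c': (429.1, -301.7), 'wh': (36.2, 38.3), 'a': 0.7, 'zmed': 56.3, 'mean': [428.8, -301.6, 56.4]} {'n': 763, 'c': (427.6, -303.3), 'wh': (100.8, 84.4), 'a': 49.6, 'zmed': 40.3, 'mean': [429.9, -300.2, 40.4]}
t 26.4 pos [648.1 139.9 161. ] closing yaw -7.9 tilt 0.08 w 0.08723963006644912 F [ 0.9 -0.2  0.1] grip 0.0
the job is handed in; nothing more can be done
None
```

I handed the job in at about 26 s with all four pieces upright in their places, each measured within about 3 mm of centre, and the jar and vial where they stood; no verdict came back.

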